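# Put the dough scraper away in the slanted block and latch its hasp

### The arm

A 6-joint arm with a two-finger parallel gripper is mounted at the origin on the work surface. World frame = base frame: x ahead of the robot, y to its left, z up, the work surface at z = 0. Lengths are in m, angles in rad, forces in N, time in s.
With the tool pointing down it reaches from about 0.35 to 0.925 m from the base axis. Payload 6.4 kg.
Tool frame: the origin (TCP) lies midway between the tips of the shut fingers; the grasp point (between the pads) lies 19 mm behind it; z points along the fingers, y is the line along which they close (so a half turn about z gives the same grasp; the last joint's range is limited). The gripper opens to 94 mm and grips with 3 to 60 N. Pads are 16 mm wide; open, the fingers measure 119 mm over their backs; the gripper's body (75 mm by 177 mm) begins 78 mm behind the grasp point.
Start: joints at [1.006, 0.245, 1.558, -0, 1.339, -0.174], TCP at [0.248, 0.601, 0.168] pointing down, gripper open.
Joint ranges: [-3.13, 3.13], [-1.02, 2.26], [0.13, 2.54], [-0.95, 4.09], [0.21, 2.88], [-2.74, 2.74]. Speed limits (rad/s): [2.57, 2.57, 3.14, 3.14, 3.14, 3.14].

### API

Orientations are given as a unit quaternion [x, y, z, w].
In Python, from rig import * gives the robot as it stands. The module is installed in compiled form; this text tells all that it offers. Calls block until the motion is done:
- reach(position, orientation): joint-space move of the TCP to a pose.
- servo_line(position, rot=None, max_speed=0.15): straight line of the TCP; rot=None keeps the orientation; max_speed is the mean speed in m/s.
- move_j(angles): joint-space move.
- grip(opening, force=None): opening from 0.0 (shut) to 1.0 (fully open); force is the grip in N (None keeps the last); returns when the fingers have stopped.
- hold(seconds).
- ik(position, orientation): joint angles nearest the present ones, or None.
- snapshot(name): name is "side" or "top"; returns a dict with "pixels" (384x512x3 uint8, red, green, blue), "fx", "fy", "cx", "cy" (pixels), "position" and "rotation" of the camera in the world. Camera axes: x right, y up, looking along -z (the intrinsics and any distortion apply to the point x, -y, -z); pixel columns grow to the right and rows downward; lengths in m; the calibration is good to about 2 mm. A picture is of the moment at which its call begins. There is no depth.
A pose or a line that the arm cannot do raises IKError and nothing moves.
- sign_off(): hands the job in; it is judged then, once.
Readings, each from a call of its own:
- current_t(): time.
- current_qpos(): joint angles.
- current_joint_velocities(): joint speeds.
- current_tau(): joint torques, N m.
- current_ee_pos(): TCP position.
- current_orientation(): TCP orientation.
- current_ft_force(): force on the tool from outside, world axes, zero at the start.
- current_torque(): the same for the moment, N m.
- current_grip_width(): opening from 0.0 (shut) to 1.0 (fully open).
- current_grip_force(): force on a finger pad.
Only numpy, scipy, OpenCV 4.12 (cv2) and the standard library are available. Lean on these libraries where they do the work, as an engineer would, in place of code of your own. Each camera call takes 0.05 s, during which the arm holds its last target. There are 200 camera calls.

### The job

The steel hasp of the slanted wooden block lies across its empty slot: swing it right back out of the way, take the dough scraper out of the drying rack and slide it blade first into the block's slot until its handle sits fully down on the sloping face. Then swing the hasp back over the scraper's handle, all the way down over its catch, and let go. Leave the bowl, the jar and the mug where they stand.

Things in the scene. Friction and masses are not known exactly. Their poses are not given: they have to be found in the camera images.
- block: Slanted wooden storage block, fixed to the counter, about 190 mm deep (x), 150 mm wide (y), 160 mm tall. Origin: on the counter, below the middle of the sloping face. Its face is tilted 30 degrees and looks up and towards the block's -x (robot) side. At yaw 0 its x points away from the robot.
- slot (a point): Centre of the mouth of the block's only slot, on the sloping face, 118 mm above the counter. z is the outward normal of the face: things go in along -z, 30 degrees from vertical. x runs up the slope along the slot, y across it. Slot: 108 mm long (x), 6.5 mm wide (y), 74 mm deep, no chamfer. Face: 140 mm (x) by 144 mm (y).
- catch (a point): Top of the catch: a steel post 8 mm square, 46 mm high, standing on the face at (0, -55) mm in the slot frame; same axes as the slot.
- hasp_hinge (a point): Middle of the hasp's hinge axis, at (0, 58, 38) mm in the slot frame, same axes. The hinge axis runs along x. It sits between two fixed steel ears 43 mm high on the face, at x = -24 to -18 and 18 to 24 mm, 12 mm thick along y.
- hasp (a joint): Angle of the hasp: 0 = fully down over its catch (a stop), grows as it is swung up and over to the +y side, 2.9 = stop, laid right back. The hinge is stiff (0.22 N m, about 2 N at the strap's end) and stays where it is left. It starts down, 0 to 0.3 rad.
- hasp_end (a point): Place to pinch the strap by its long edges (along the hinge axis; it turns between the pads), 122 mm from the hinge: at hinge + 122 mm * (-cos q along y, + sin q along z) of the hinge frame at angle q. Steel strap 28 mm wide, 5 mm thick, 138 mm long, with a 14 mm wide opening 102 to 124 mm from the hinge for the catch. Down, its underside is 35.5 mm above the face.
- rack: Low grey plastic drying rack fixed to the counter, 130 mm (x) by 90 mm (y), 80 mm tall at its middle walls, whose 10 mm wide slot along x holds the scraper upright; outer walls at y = +-34 mm, 45 mm tall. Origin: centre of its underside.
- scraper: Dough scraper, 150 to 310 g: steel blade 100 mm wide (x), 4 mm thick (y), reaching 70 mm below a dark wooden handle bar 112 (x) by 24 (y) by 32 mm (z). Origin: centre of the handle's underside, z up through the handle. Starts upright in the rack, handle resting on the 80 mm walls. Either way round fits. Home: origin at the slot point, z along the slot's z, handle stopped by the face.
- bowl: Bystander: loose blue bowl, 120 mm across, 50 mm high; origin centre of underside.
- jar: Bystander: loose glass jar with steel lid, 70 mm across, 110 mm high; origin centre of underside.
- mug: Bystander: loose white mug, 80 mm across, 90 mm high; origin centre of underside.
Things that resemble listed ones, but are neither listed nor needed, are in the scene too. Of the things like the scraper, leave any that is red, turquoise or white; of the rest the smaller one is meant.

How it is judged:
On the way, in this order (a step that is already met when the one before it is completed fails the run):
1. the hasp is swung back off the slot, past 1.6 rad (value of joint hasp above 1.6 rad), for 0.2 s.
2. the scraper is fully home in the slot while the hasp is still open (z of scraper in the frame of slot between -0.004 and 0.004 m and x of scraper in the frame of slot between -0.009 and 0.009 m and y of scraper in the frame of slot between -0.004 and 0.004 m and angle between the z axis of scraper and the z axis of slot, either way round below 0.07 rad and value of joint hasp above 0.6 rad), for 0.2 s.
At the end, for the whole second after the job is handed in: The scraper is at rest in the block's slot, its handle within 4 mm of the face, within 9 mm along and 4 mm across the slot and 0.07 rad of the slot's direction; the hasp is down over its catch (joint below 0.07 rad) (z of scraper in the frame of slot between -0.004 and 0.004 m and x of scraper in the frame of slot between -0.009 and 0.009 m and y of scraper in the frame of slot between -0.004 and 0.004 m and angle between the z axis of scraper and the z axis of slot, either way round below 0.07 rad and value of joint hasp below 0.07 rad and linear speed of scraper below 0.02 m/s); the robot touches nothing.
It fails at once if the bowl, the jar or the mug is pushed more than 30 mm from its place (distance of any of bowl, jar, mug from where it was at the start of the episode above 0.03 m).
It also fails if it takes over 72 s, if anything falls off the work surface, if the arm or the gripper's body presses on something with over 40 N, if the wrist force passes 120 N, or if a joint passes its speed limit or range.

## Working session

There is one attempt and no reset: what is moved stays moved. The work goes in short steps, each a Python script; the robot and the scene stay as the last script left them, time stands still between calls to the robot, and variables do not carry over. Pictures are saved under pics/ and viewed, at most 10 in all, crops included, and the job is handed in when it is done.

```bash
mkdir -p pics
python3 - <<'E'
from rig import *
import cv2,numpy as np
for n in ("side","top"):
    s=snapshot(n); cv2.imwrite(f"pics/{n}0.png",cv2.resize(s["pixels"][:,:,::-1],(800,600),interpolation=cv2.INTER_CUBIC))
    print(n,{k:(np.round(v,4).tolist() if k!="pixels" else v.shape) for k,v in s.items()})
print(current_t(),current_ee_pos(),current_orientation(),current_grip_width())
E
ls
```

```text
side {'pixels': (384, 512, 3), 'fx': 372.8726, 'fy': 372.8726, 'cx': 258.4037, 'cy': 188.8949, 'position': [0.5633, 0.7968, 0.7569], 'rotation': [-0.0106, 0.4415, 0.8963, -0.0405]}
top {'pixels': (384, 512, 3), 'fx': 356.2935, 'fy': 356.2935, 'cx': 258.9339, 'cy': 191.1908, 'position': [0.4887, 0.0201, 1.2362], 'rotation': [0.0292, -0.037, -0.7039, 0.7088]}
0.1 [0.24726426 0.60049502 0.16686386] [ 1.94154714e-01  9.80970549e-01 -7.91677020e-04 -3.20898264e-04] 0.9977986468256924
pics
```

View pics/side0.png

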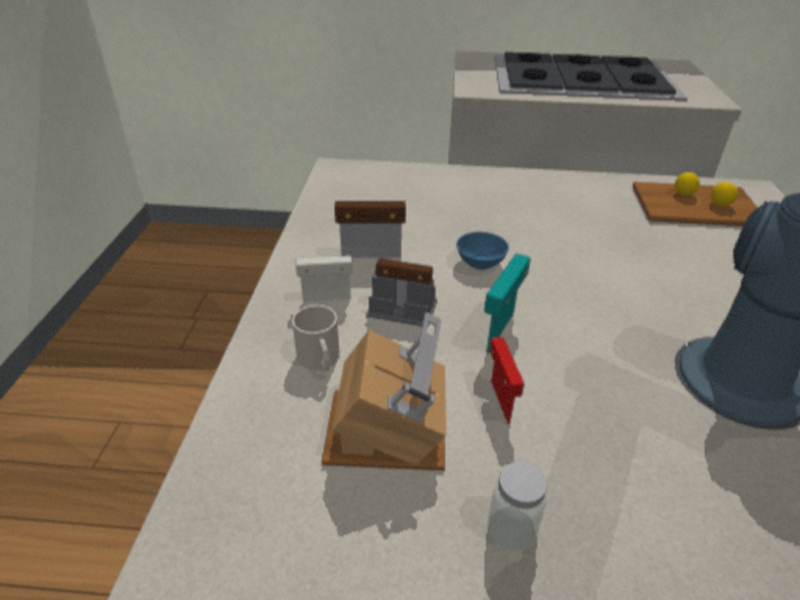

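View pics/top0.png

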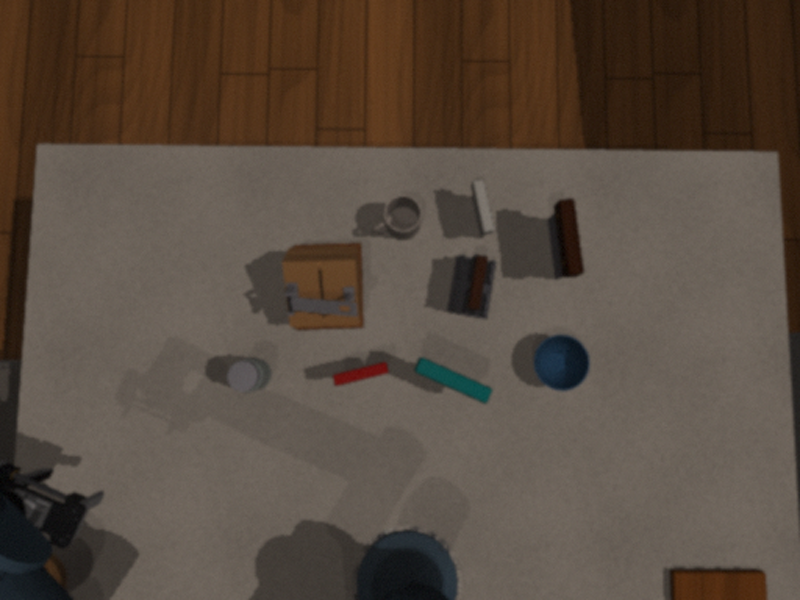

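The side view shows the block at about (390,400), with the hasp hinge on the near (+y) side and the strap slightly raised. The rack with the small dark-handled scraper is at (403,285); the large brown scraper at (370,215) is a decoy. The top view shows the block at (322,288), rack and scraper at (475,285), mug at (402,215), jar at (247,375) and bowl at (562,362).

```bash
cat > h.py <<'E'
from rig import *
import cv2, numpy as np
from scipy.spatial.transform import Rotation as R
from scipy.optimize import least_squares
def avg(n,k=8):
    s=[snapshot(n) for _ in range(k)]; s[0]["pixels"]=np.mean([q["pixels"] for q in s],0).astype(np.uint8); return s[0]
def ray(s,u,v):
    d=np.array([(u-s["cx"])/s["fx"],-(v-s["cy"])/s["fy"],-1]); d=R.from_quat(s["rotation"]).apply(d)
    return np.array(s["position"]),d/np.linalg.norm(d)
def onz(s,u,v,z):
    p,d=ray(s,u,v); return p+d*(z-p[2])/d[2]
def proj(s,P):
    q=R.from_quat(s["rotation"]).inv().apply(np.atleast_2d(P)-s["position"])
    return np.c_[s["cx"]-s["fx"]*q[:,0]/q[:,2], s["cy"]+s["fy"]*q[:,1]/q[:,2]]
def tri(s1,a,s2,b):
    p,d=ray(s1,*a); q,e=ray(s2,*b)
    t=np.linalg.lstsq(np.c_[d,-e],q-p,rcond=None)[0]
    A,B=p+d*t[0],q+e*t[1]; return (A+B)/2,np.linalg.norm(A-B)
def crop(s,x0,y0,w,h,f):
    c=cv2.resize(s["pixels"][y0:y0+h,x0:x0+w,::-1],None,fx=f,fy=f,interpolation=cv2.INTER_CUBIC)
    c=cv2.convertScaleAbs(c,alpha=1.5)
    for i in range(0,w,10): cv2.line(c,(i*f,0),(i*f,6),(0,0,255) if (x0+i)%50 else (255,0,0),1)
    for i in range(0,h,10): cv2.line(c,(0,i*f),(6,i*f),(0,0,255) if (y0+i)%50 else (255,0,0),1)
    return c
E
cat > look.py <<'E'
from h import *
S,T=avg("side"),avg("top"); np.save("S0.npy",S,allow_pickle=True); np.save("T0.npy",T,allow_pickle=True)
im=np.zeros((600,800,3),np.uint8)
for (s,x0,y0,w,h,f,X,Y) in [(T,170,140,70,80,5,0,0),(S,200,200,90,100,5,350,0)]:
    c=crop(s,x0,y0,w,h,f); im[Y:Y+c.shape[0],X:X+c.shape[1]]=c[:600-Y,:800-X]
cv2.imwrite("pics/c1.png",im)
im=np.zeros((600,800,3),np.uint8)
for (s,x0,y0,w,h,f,X,Y) in [(T,280,150,50,60,8,0,0),(S,230,155,50,60,8,400,0)]:
    c=crop(s,x0,y0,w,h,f); im[Y:Y+c.shape[0],X:X+c.shape[1]]=c
cv2.imwrite("pics/c2.png",im)
E
python3 look.py
```

```text
(no output)
```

View pics/c1.png

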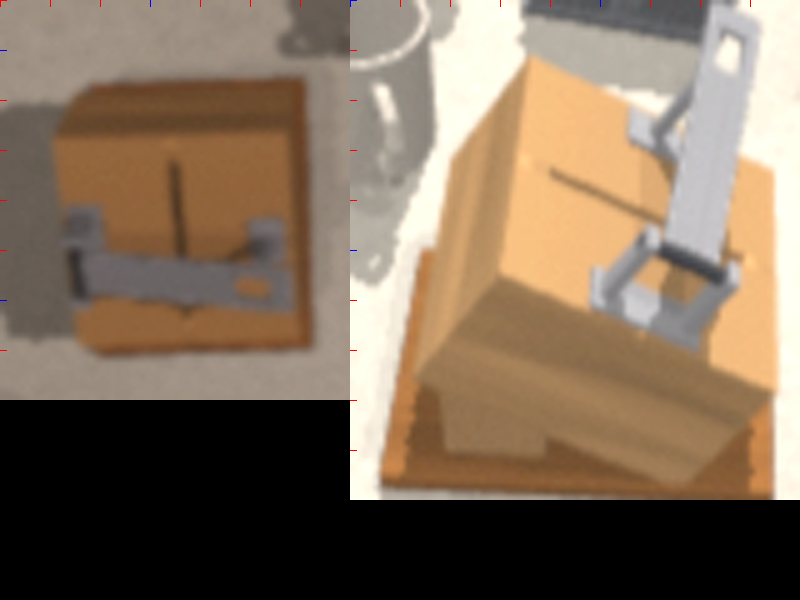

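View pics/c2.png

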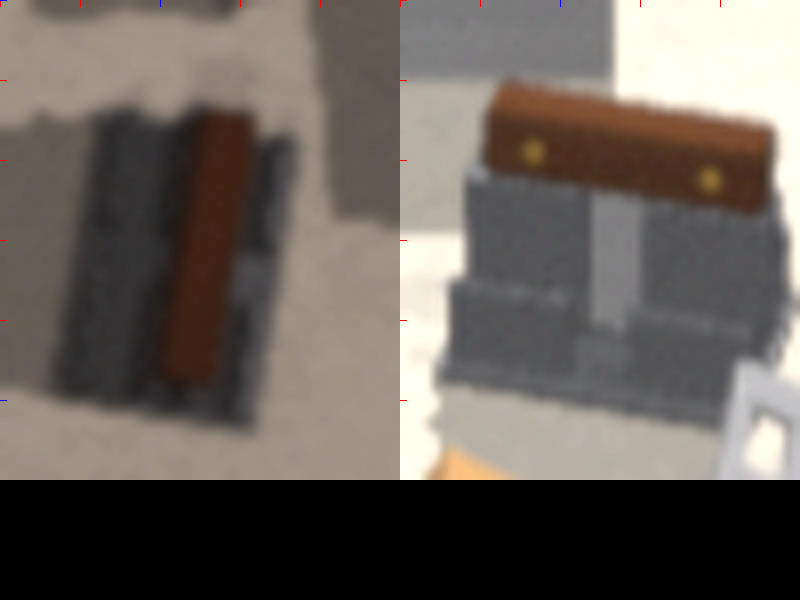

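c1: in the side view (px = 200+(X-350)/5, 200+Y/5) the slot runs from (550,170) to about (745,258). The face corners are at (535,57), (503,275), (775,390) and (770,170), and the hinge is at (693,262). The strap is about 0.2 rad up. c2: the handle bar is in the rack with a split middle wall. Next I measure both from the two views.

```bash
cat > meas.py <<'E'
from h import *
S=np.load("S0.npy",allow_pickle=True).item();T=np.load("T0.npy",allow_pickle=True).item()
cs=lambda X,Y:(200+(X-350)/5-.5+.1,200+Y/5-.5+.1)
ct=lambda X,Y:(170+X/5-.4,140+Y/5-.4)
obs=[("slot+",(.054,0,0),cs(550,170),ct(175,160)),("slot-",(-.054,0,0),cs(745,258),ct(185,318)),
("A",(.07,-.072,0),cs(535,57),ct(290,128)),("B",(.07,.072,0),cs(503,275),ct(55,138)),
("C",(-.07,.072,0),cs(775,390),None),("D",(-.07,-.072,0),cs(770,170),None),
("catch",(0,-.055,0),None,None)]
for n,P,a,b in obs:
    if a and b:
        p,e=tri(S,a,T,b); print(n,p.round(4),"gap",round(e,4))
def frame(x,y,yaw,z=.118): # slot frame: z normal tilted 30deg toward -x, x up the slope
    return np.array([x,y,z]),R.from_euler("z",yaw)*R.from_euler("y",-np.pi/6)
def res(q,z=None):
    o,r=frame(*q); out=[]
    for n,P,a,b in obs:
        W=o+r.apply(P)
        if a: out+=list(proj(S,W)[0]-a)
        if b: out+=list(proj(T,W)[0]-b)
    return np.array(out)
f=least_squares(res,[.6,.1,0,.118],loss="soft_l1"); print("slot x y yaw z",f.x.round(4)); print(res(f.x).reshape(-1,2).round(1).tolist())
f3=least_squares(lambda q:res([*q,.118]),f.x[:3],loss="soft_l1"); print("z fixed",f3.x.round(4))
o,r=frame(*f.x)
# strap angle from its end (opening centre: 113 mm) in both views
p,e=tri(S,cs(731,50),T,ct(253,286)); h=o+r.apply([0,.058,.038]); l=r.inv().apply(p-h); print("opening",p,e,"in hinge",l.round(4),"q",np.arctan2(l[2],-l[1]))
ph,e=tri(S,cs(693,262),T,ct(77,275)); print("hinge tri in slot",r.inv().apply(ph-o).round(4),e)
# scraper handle
for nm,s,box in (("T",T,(290,150,35,60)),("S",S,(225,150,60,40))):
    x,y,w,hh=box; c=s["pixels"][y:y+hh,x:x+w].astype(int)
    m=((c[...,0]>1.6*c[...,2])&(c[...,0]>35)).astype(np.uint8)
    n,lab,st,ce=cv2.connectedComponentsWithStats(m); i=1+np.argmax(st[1:,4]); m=(lab==i)
    pts=np.argwhere(m)[:,::-1].astype(np.float32)+[x,y]
    rc=cv2.minAreaRect(pts.astype(np.float32)); print(nm,st[i],rc,cv2.boxPoints(rc).round(1).tolist())
c2t=lambda X,Y:(280+X/8-.44,150+Y/8-.44); c2s=lambda X,Y:(230+(X-400)/8-.44,155+Y/8-.44)
# top-face corners (near +y edge, far edge): +x,-y ; -x,-y ; 
for n,a,b in (("+x-y",c2s(503,80),c2t(255,110)),("-x-y",c2s(775,125),c2t(214,384)),("+x+y",c2s(487,103),c2t(198,108)),("-x+y",c2s(768,150),c2t(160,376))):
    p,e=tri(S,a,T,b); print(n,p.round(4),round(e,4))
E
python3 meas.py
```

```text
slot+ [0.6495 0.1766 0.1437] gap 0.003
slot- [0.5554 0.1754 0.0927] gap 0.0018
A [0.6672 0.1053 0.1506] gap 0.0063
B [0.6612 0.2495 0.1505] gap 0.0036
slot x y yaw z [0.602  0.1755 0.0375 0.1166]
[[-0.4, 0.2], [-0.2, 0.7], [-0.3, 0.3], [0.6, 0.4], [-0.5, -0.3], [-0.2, 1.6], [-0.2, -0.4], [-0.2, 1.0], [-0.5, 0.2], [-0.1, -0.4]]
z fixed [0.6019 0.1763 0.0359]
opening [0.56902223 0.12374531 0.17913055] 0.003000521694622857 in hinge [ 0.001  -0.1085  0.0336] q 0.3004853590611794
hinge tri in slot [-0.0018  0.0592  0.04  ] 0.0008082515245816076
T [ 11  14  11  34 203] ((306.0999755859375, 180.29998779296875), (6.788225173950195, 33.09259796142578), 8.130102157592773) [[300.3999938964844, 196.1999969482422], [305.1000061035156, 163.39999389648438], [311.79998779296875, 164.39999389648438], [307.1000061035156, 197.1999969482422]]
S [ 16  16  35  15 365] ((258.0904846191406, 172.93447875976562), (35.31087875366211, 10.506368637084961), 9.090276718139648) [[239.8000030517578, 175.3000030517578], [241.5, 165.0], [276.3999938964844, 170.5], [274.70001220703125, 180.89999389648438]]
+x-y [ 0.6831 -0.1596  0.1106] 0.0047
-x-y [ 0.575  -0.1428  0.1084] 0.0012
+x+y [ 0.6848 -0.1361  0.1152] 0.0011
-x+y [ 0.5773 -0.1209  0.1121] 0.0021
```

Measurements are consistent: slot height 117 mm (118 given), handle top 111 mm (112 given), hasp at about 0.30 rad. Next I check reachability.

```bash
cat >> h.py <<'E'
O=np.array([.602,.176,.1178]); YAW=.0365
def rs(yaw=None): return R.from_euler("z",YAW if yaw is None else yaw)*R.from_euler("y",-np.pi/6)
def quat(base,yt):   # tool z = -base z; tool y = yt in base frame
    yt=np.array(yt,float); zt=np.array([0,0,-1.]); return (base*R.from_matrix(np.c_[np.cross(yt,zt),yt,zt])).as_quat()
def W(p): return O+rs().apply(p)
def hasp_tcp(q,up=0): # TCP for pinching the strap at angle q
    return W(np.array([0,.058-.122*np.cos(q),.038+.122*np.sin(q)-.019+up]))
SC=np.array([.630,-.140,.080]); SY=-.145   # scraper origin and yaw in rack
G=.025  # grasp height above handle underside
E
python3 - <<'E'
from h import *
np.set_printoptions(precision=2,suppress=True,linewidth=150)
for sg in (1,-1):
    Q=quat(rs(),[sg,0,0]); print("hasp",sg)
    for q,up in ((.3,.08),(.3,0),(0,0),(1,0),(1.6,0),(2.2,0),(2.75,0),(2.75,.08)):
        print(q,up,hasp_tcp(q,up).round(3),ik(hasp_tcp(q,up),Q))
for sg in (1,-1):
    B=R.from_euler("z",SY); print("scr",sg)
    for up in (0,.16): print(ik(SC+[0,0,G-.019+up],quat(B,[0,sg,0])))
    for up in (0,.08,.13): print(ik(W([0,0,G-.019+up]),quat(rs(),[0,sg,0])))
E
```

```text
hasp 1
0.3 0.08 [0.54 0.12 0.23] [-0.01 -0.44  2.15  0.03  0.91 -0.06]
0.3 0 [0.58 0.12 0.17] [-0.   -0.25  2.13  0.03  0.73 -0.06]
0 0 [0.59 0.11 0.13] [-0.02 -0.16  2.12  0.04  0.66 -0.08]
1 0 [0.54 0.17 0.22] [ 0.12 -0.36  2.11 -0.06  0.87  0.11]
1.6 0 [0.53 0.23 0.24] [ 0.29 -0.31  2.05 -0.16  0.9   0.32]
2.2 0 [0.54 0.3  0.22] [ 0.43 -0.17  1.97 -0.25  0.87  0.51]
2.75 0 [0.56 0.34 0.17] [ 0.48 -0.01  1.9  -0.31  0.79  0.61]
2.75 0.08 [0.52 0.34 0.24] [ 0.52 -0.15  1.91 -0.29  0.93  0.6 ]
hasp -1
0.3 0.08 [0.54 0.12 0.23] None
0.3 0 [0.58 0.12 0.17] None
0 0 [0.59 0.11 0.13] None
1 0 [0.54 0.17 0.22] None
1.6 0 [0.53 0.23 0.24] None
2.2 0 [0.54 0.3  0.22] [ 0.43 -0.17  1.97 -0.25  0.87 -2.63]
2.75 0 [0.56 0.34 0.17] [ 0.48 -0.01  1.9  -0.31  0.79 -2.53]
2.75 0.08 [0.52 0.34 0.24] [ 0.52 -0.15  1.91 -0.29  0.93 -2.54]
scr 1
[-0.39  0.31  1.63 -0.    1.2  -1.82]
[-0.39  0.18  1.49 -0.    1.47 -1.82]
[ 0.13 -0.08  2.07 -0.08  0.63 -1.43]
[ 0.14 -0.27  2.1  -0.07  0.79 -1.43]
[ 0.14 -0.38  2.11 -0.07  0.9  -1.44]
scr -1
[-0.39  0.31  1.63 -0.    1.2   1.32]
[-0.39  0.18  1.49 -0.    1.47  1.32]
[ 0.13 -0.08  2.07 -0.08  0.63  1.71]
[ 0.14 -0.27  2.1  -0.07  0.79  1.71]
[ 0.14 -0.38  2.11 -0.07  0.9   1.71]
```

Run:
```python
from h import *
np.set_printoptions(precision=3,suppress=True)
Q=quat(rs(),[1,0,0])
p=current_ee_pos(); servo_line([p[0],p[1],.30],max_speed=.3)
reach(hasp_tcp(.3,.09),Q); grip(.62); servo_line(hasp_tcp(.3),max_speed=.12)
f0=current_ft_force(); grip(0,20); print("w",current_grip_width()*94,"F",current_ft_force()-f0,current_t())
for q in np.arange(.45,2.76,.15):
    servo_line(hasp_tcp(q),max_speed=.12)
    if abs(q-.45)<.01 or q>2.6 or abs(q-1.5)<.01: print(q,current_ft_force(),current_grip_width()*94,current_t())
```

```text
w 0.5069763155035759 F [-0.294 -1.15  -0.518] 6.0917
0.45 [-0.114 -0.217  0.913] 0.22672721346839353 6.3917
1.4999999999999998 [0.216 0.539 0.512] 0.7359910706215692 8.4917
2.6999999999999997 [-1.122  0.125  0.307] 0.7543899366749083 10.8917
```

The fingers shut to zero, so they missed the strap. I'll look.

Run:
```python
from h import *
S,T=avg("side",4),avg("top",4)
im=np.zeros((600,800,3),np.uint8)
for (s,x0,y0,w,h,f,X,Y) in [(T,120,130,100,120,4,0,0),(S,195,180,100,120,4,400,0)]:
    c=crop(s,x0,y0,w,h,f); im[Y:Y+c.shape[0],X:X+c.shape[1]]=c
cv2.imwrite("pics/c3.png",im)
print(current_ee_pos(),hasp_tcp(2.7), current_grip_width())
```

```text
[0.56034808 0.34284855 0.17978997] [0.56031205 0.34288668 0.17940935] 0.006438597001619478
```

View pics/c3.png

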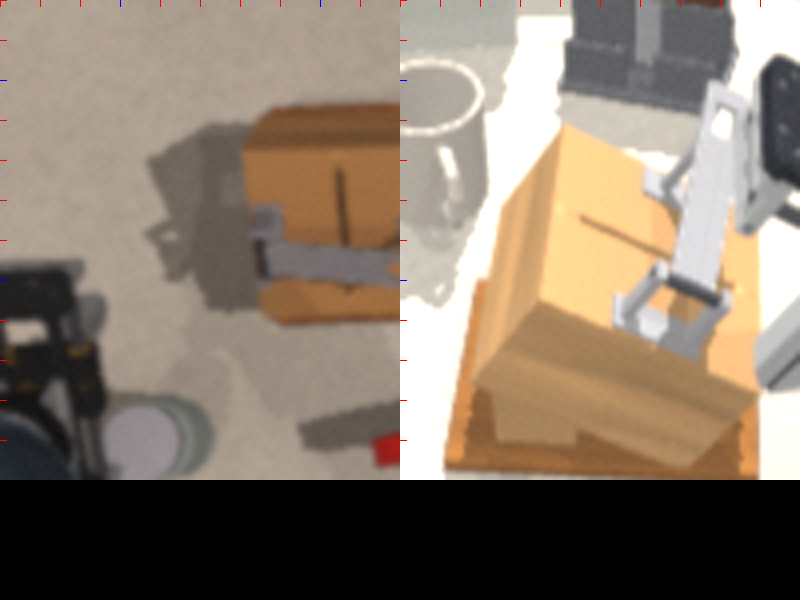

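The top half of c3 shows the strap still lying across the slot, with the gripper at about (140,205) off to its left. I'll check the strap angle by projecting its points at several angles.

Run:
```python
from h import *
np.set_printoptions(precision=1,suppress=True)
S=np.load("S0.npy",allow_pickle=True).item();T=np.load("T0.npy",allow_pickle=True).item()
print("orient",(R.from_quat(current_orientation()).as_matrix()).round(2).tolist(), "want",R.from_quat(quat(rs(),[1,0,0])).as_matrix().round(2).tolist())
for q in (0,.1,.2,.3):
    P=[W([x,.058-r*np.cos(q),.038+r*np.sin(q)]) for x,r in ((.014,.138),(-.014,.138),(0,.113),(0,0))]
    a=proj(S,P);b=proj(T,P)
    print(q,"side crop",(np.c_[(a[:,0]-199.6)*5+350,(a[:,1]-199.6)*5]).tolist(),"top",((b-[169.6,139.6])*5).tolist())
P=[W([0,-.055,0]),W([0,-.055,.046]),W([.021,.058,.043]),W([-.021,.058,.043])]
a=proj(S,P);b=proj(T,P);print("catch,ears",(np.c_[(a[:,0]-199.6)*5+350,(a[:,1]-199.6)*5]).tolist(),((b-[169.6,139.6])*5).tolist())
```

```text
orient [[-0.04, 0.87, 0.5], [1.0, 0.03, 0.02], [0.0, 0.5, -0.87]] want [[-0.04, 0.87, 0.5], [1.0, 0.03, 0.02], [0.0, 0.5, -0.87]]
0 side crop [[669.9215239447939, 41.70367391237605], [717.8071531885574, 65.14224347634965], [692.7125904059598, 87.14050246413834], [686.2850675183278, 259.694270138139]] top [[303.05430252050417, 243.94315021289287], [305.5127292129059, 285.4926529895847], [263.35317091917887, 266.0122382243741], [77.98600620881459, 271.3687505946125]]
0.1 side crop [[684.5356524962613, 24.682982236535338], [732.7116006552548, 48.471224371090926], [705.0368661999612, 73.31123909080247], [686.2850675183278, 259.694270138139]] top [[300.79737638979566, 253.36187222467515], [303.30861772295737, 295.29078460779897], [261.1406594056706, 273.87918215473064], [77.98600620881459, 271.3687505946125]]
0.2 side crop [[699.195268718846, 9.339930815749682], [747.7199911248765, 33.496204114479156], [717.3821993131425, 60.97040356998889], [686.2850675183278, 259.694270138139]] top [[296.1874585118916, 262.97329233947767], [298.77818198065825, 305.28421835835474], [257.02353388431305, 281.8710901088691], [77.98600620881459, 271.3687505946125]]
0.3 side crop [[713.8004445643538, -4.168920078473519], [762.7313145689145, 20.371709579248147], [729.6573034324864, 50.246946305995124], [686.2850675183278, 259.694270138139]] top [[289.1900699694555, 272.68190554503235], [291.8879231801684, 315.37346968392626], [250.99037047568729, 289.90745196444067], [77.98600620881459, 271.3687505946125]]
catch,ears [[652.3189020865555, 134.9186922791445], [701.4513692065487, 76.80415909820425], [651.1450774964793, 234.43144730775614], [732.8893804024495, 271.51836092121573]] [[267.48961659093095, 240.65698072046516], [262.4486746547845, 271.5565478841522], [72.91627871367254, 243.3306516208195], [80.31023367963328, 305.8689819987619]]
```

Run:
```python
from h import *
np.set_printoptions(precision=3,suppress=True)
Q=quat(rs(),[1,0,0])
servo_line(hasp_tcp(2.7,.09),max_speed=.3)
reach(hasp_tcp(.28,.09),Q); grip(.62); print(current_grip_width())
servo_line(hasp_tcp(.28,.0),max_speed=.12); print(current_ee_pos(),hasp_tcp(.28),current_ft_force(),current_t())
S,T=avg("side",2),avg("top",2)
im=np.zeros((600,800,3),np.uint8)
for (s,x0,y0,w,h,f,X,Y) in [(T,170,140,80,100,5,0,0),(S,210,170,80,120,5,400,0)]:
    s["pixels"]=s["pixels"].copy(); c=crop(s,x0,y0,w,h,f)
    for P,col in ((current_ee_pos(),(0,255,0)),(current_ee_pos()-.019*R.from_quat(Q).apply([0,0,1]),(255,0,255))):
        a=((proj(s,P)[0]-[x0-.4,y0-.4])*f).astype(int); cv2.circle(c,tuple(int(v) for v in a),4,col,1)
    im[Y:Y+c.shape[0],X:X+c.shape[1]]=c
cv2.imwrite("pics/c4.png",im)
```

```text
0.6159146928819303
[0.578 0.116 0.164] [0.578 0.116 0.163] [ 0.592 -0.417  0.419] 14.55
```

View pics/c4.png

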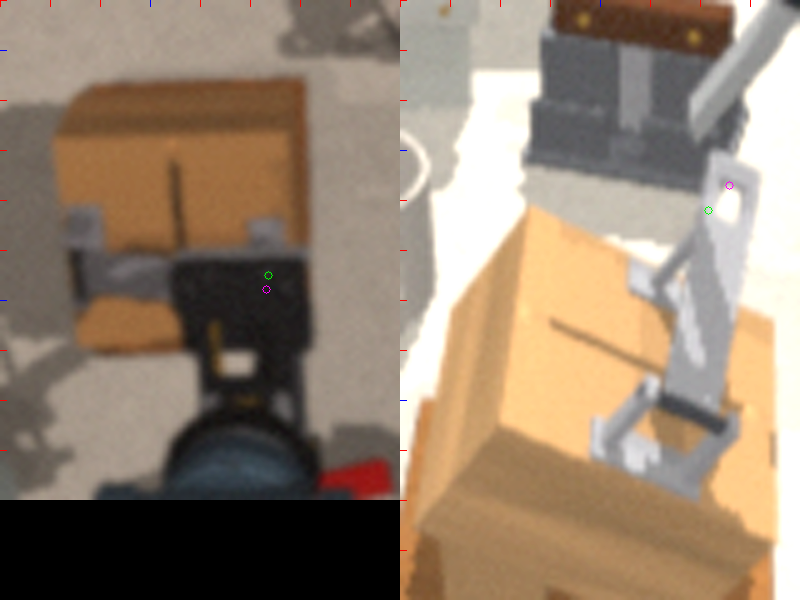

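The green and magenta marks show where the fingertip and grasp point should be, at the strap opening. The visible finger tip in the side view is at about (692,130), well up along the tool axis. So the commanded TCP and the real fingertips disagree. I'll measure the real tip offset with shut fingers in free space, tool tilted so both cameras see the tips.

Run:
```python
from h import *
np.set_printoptions(precision=3,suppress=True)
servo_line(hasp_tcp(.28,.09),max_speed=.3)
B=R.from_euler("y",-np.deg2rad(70)); Q=quat(B,[1,0,0]); p=[.52,.02,.36]
for a in (70,60,50):
    Q=quat(R.from_euler("y",-np.deg2rad(a)),[1,0,0])
    if ik(p,Q) is not None: break
print(a); reach(p,Q); grip(0,10); 
print(current_ee_pos(),current_grip_width(),current_t())
S,T=avg("side",2),avg("top",2); np.save("S1.npy",S,allow_pickle=True);np.save("T1.npy",T,allow_pickle=True)
im=np.zeros((600,800,3),np.uint8)
for s,X in ((T,0),(S,400)):
    u,v=proj(s,current_ee_pos())[0]; x0,y0=int(u)-33,int(v)-50; print(x0,y0,u,v)
    c=crop(s,x0,y0,66,100,6)
    for k,col in ((0,(0,255,0)),(.019,(255,0,255)),(.038,(255,255,0))):
        a=((proj(s,current_ee_pos()-k*R.from_quat(Q).apply([0,0,1]))[0]-[x0-.4,y0-.4])*6).astype(int); cv2.circle(c,tuple(int(v) for v in a),4,col,1)
    im[:600,X:X+c.shape[1]]=c
cv2.imwrite("pics/c5.png",im)
```

```text
60
[0.52 0.02 0.36] 0.0038949465826769013 16.8583
221 161 254.9833207957554 211.88092603989162
269 71 302.16456403066536 121.53018957893639
```

View pics/c5.png

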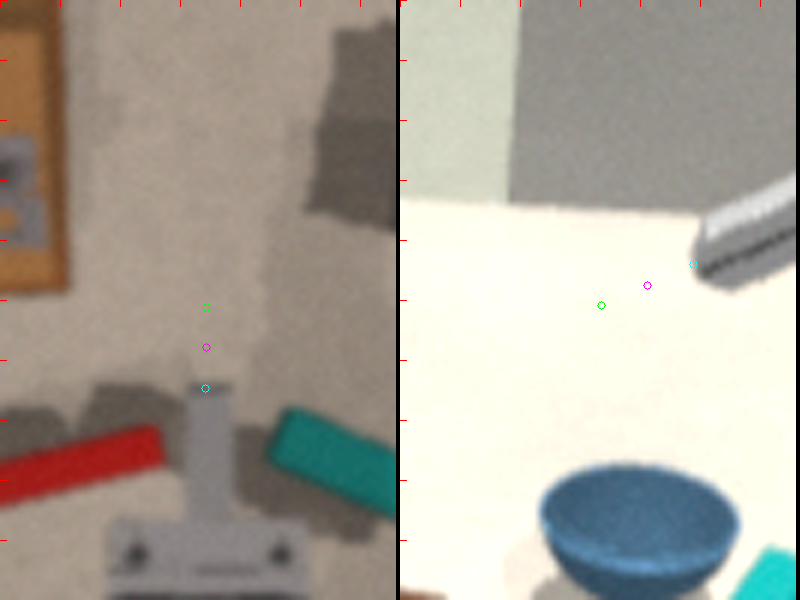

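c5 shows the shut fingertips at about the cyan marks, (208,387) in the top view and (700,262) in the side view. The real tip is therefore about 38–39 mm short of the reported TCP along the tool axis, with no sideways error. The first view at the hasp gave the same 38 mm, so it is fixed in the tool frame. I'll correct for it and redo the hasp.

```bash
cat >> h.py <<'E'
OFF=.0385  # measured: real fingertips lie this far behind the reported TCP along the tool axis
def hasp_tcp(q,up=0):
    return W(np.array([0,.058-.122*np.cos(q),.038+.122*np.sin(q)-.019-OFF+up]))
E
python3 - <<'E'
from h import *
np.set_printoptions(precision=3,suppress=True)
S=np.load("S1.npy",allow_pickle=True).item();T=np.load("T1.npy",allow_pickle=True).item()
p,e=tri(S,(269+300/6-.4,71+262/6-.4),T,(221+208.5/6-.4,161+386/6-.4))
print("tip in tool frame",R.from_quat(current_orientation()).inv().apply(p-current_ee_pos()),e)
Q=quat(rs(),[1,0,0])
print([ik(hasp_tcp(q),Q) is not None for q in (0,.3,1,1.6,2.2,2.7)])
reach(hasp_tcp(.28,.06),Q); grip(.62); servo_line(hasp_tcp(.28),max_speed=.15)
f0=current_ft_force(); grip(0,20); w=current_grip_width()*94; print("w",w,"F",rs().inv().apply(current_ft_force()-f0),current_t())
if w>20:
    for q in np.arange(.48,2.7,.2):
        servo_line(hasp_tcp(q),max_speed=.15)
        print(round(q,2),rs().inv().apply(current_ft_force()-f0),current_grip_width()*94,current_t())
E
```

```text
tip in tool frame [-0.001  0.    -0.039] 0.0033146740407309
[True, True, True, True, True, True]
w 27.57738914636001 F [ 0.779 -0.382  1.029] 20.0333
0.48 [ 1.259 -1.352  1.705] 27.65228544089632 20.3417
0.68 [ 1.008 -3.533  3.354] 27.63632662370473 20.65
0.88 [ 1.247 -2.994  5.428] 27.49322784202354 20.9583
1.08 [ 1.595 -1.948  6.017] 27.425120139460883 21.2667
1.28 [ 0.648 -1.773  5.511] 27.688736115813477 21.575
1.48 [ 0.809 -0.492  6.053] 27.200420455595435 21.8833
1.68 [ 0.921  2.616 -0.228] 10.0299642844059 22.1917
1.88 [-0.347 -0.727 -1.109] 0.37848686420238764 22.5
2.08 [ 0.26  -0.173 -0.567] 0.7250344075570958 22.8083
2.28 [ 0.439 -0.691 -0.317] 0.6017130777009492 23.1167
2.48 [-0.127  0.176  0.164] 0.5464519294624118 23.425
2.68 [0.738 0.747 0.033] 0.1968167664738045 23.7333
```

The strap slipped out of the pads at about 1.55 rad because pad friction is low. It is now standing near vertical, so I'll push it the rest of the way with shut fingers, to about 2.4 rad so it is easy to push back later.

```bash
cat >> h.py <<'E'
def tip(y,z,x=0): return W(np.array([x,y,z-OFF]))   # TCP command putting the real tips at slot-frame (x,y,z), tool along -z
def push_tip(q,r,side): # tip centre touching the strap at radius r; side=-1 pushes open (trailing side), +1 pushes shut
    d=side*(.0025+.008*abs(np.sin(q)))
    return tip(.058-r*np.cos(q)+d*np.sin(q), .038+r*np.sin(q)+d*np.cos(q))
E
cat > look2.py <<'E'
import sys
from h import *
S,T=avg("side",2),avg("top",2); np.save("S2.npy",S,allow_pickle=True);np.save("T2.npy",T,allow_pickle=True)
im=np.zeros((600,800,3),np.uint8)
for (s,x0,y0,w,h,f,X,Y) in [(T,150,120,80,120,5,0,0),(S,200,180,80,120,5,400,0)]:
    c=crop(s,x0,y0,w,h,f); im[Y:Y+c.shape[0],X:X+c.shape[1]]=c
cv2.imwrite(sys.argv[1],im)
E
python3 - <<'E'
from h import *
np.set_printoptions(precision=2,suppress=True)
p=W([0,.19,.22-OFF]); servo_line(p,max_speed=.4)
servo_line(tip(.003,.22),max_speed=.4); grip(0,20); servo_line(tip(.003,.115),max_speed=.2)
f0=current_ft_force()
for q in (1.35,1.5,1.65,1.8,1.95,2.1,2.25,2.4):
    servo_line(push_tip(q,.1,-1),max_speed=.12); print(q,rs().inv().apply(current_ft_force()-f0),current_t())
servo_line(tip(.1,.25),max_speed=.4)
# move clear toward the rack pre-pose so that the views are free
B=R.from_euler("z",SY); reach(SC+[0,0,G-.019-OFF+.12],quat(B,[0,-1,0])); grip(.75); print(current_t())
E
python3 look2.py pics/c6.png
```

```text
1.35 [0.41 0.47 0.79] 26.1667
1.5 [ 0.95  0.69 -0.12] 26.4417
1.65 [0.41 1.16 1.65] 26.7167
1.8 [0.49 0.1  0.8 ] 26.9917
1.95 [0.51 0.12 0.94] 27.2667
2.1 [ 0.69  0.16 -0.28] 27.55
2.25 [ 0.68  0.86 -0.8 ] 27.8333
2.4 [1.33 0.39 0.58] 28.1167
31.45
```

View pics/c6.png

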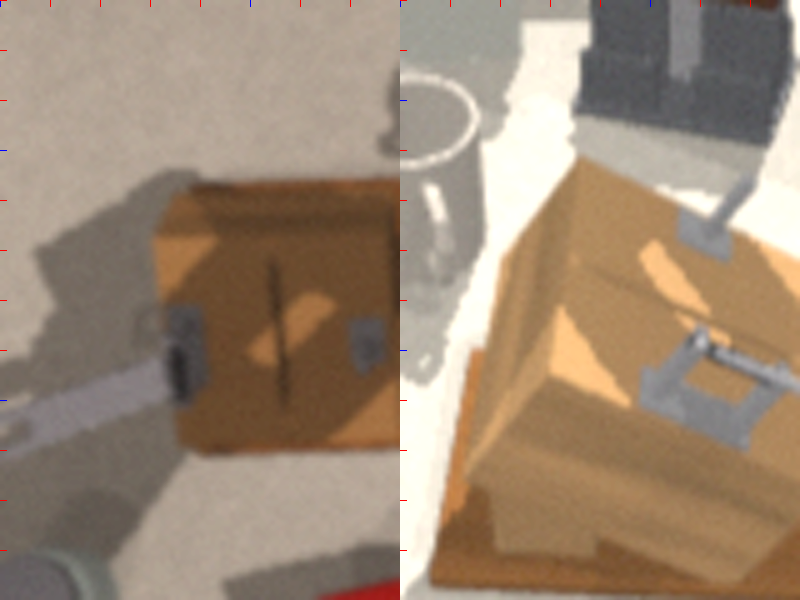

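c6 shows the hasp laid back to the left, hinge at (180,365) and opening at about (15,435) in the top view. The slot is now free, with ends at about (272,260) and (287,408). I'll fit the slot line at subpixel level while picking the scraper.

```bash
cat > slotfit.py <<'E'
from h import *
np.set_printoptions(precision=4,suppress=True)
S=np.load("S2.npy",allow_pickle=True).item();T=np.load("T2.npy",allow_pickle=True).item()
def onface(s,u,v):
    p,d=ray(s,u,v); n=rs().apply([0,0,1]); return rs().inv().apply(p+d*((O-p)@n)/(d@n)-O)
for nm,s in (("T",T),("S",S)):
    g=cv2.cvtColor(s["pixels"],cv2.COLOR_RGB2GRAY).astype(np.float32); out=[]
    for x in np.arange(-.045,.0451,.003):
        ys=np.arange(-.012,.0121,.0005)
        uv=proj(s,[W([x,y,0]) for y in ys]).astype(np.float32)
        I=cv2.remap(g,uv[:,:1],uv[:,1:],cv2.INTER_LINEAR)[:,0]
        base=np.linspace(I[:6].mean(),I[-6:].mean(),len(I)); w=np.clip(base-I-4,0,None)
        if w.max()>8: out.append((x,(w*ys).sum()/w.sum()))
    o=np.array(out); vx,vy,x0,y0=cv2.fitLine(o.astype(np.float32),cv2.DIST_HUBER,0,.001,.001)[:,0]
    r=o[:,1]-(y0+(o[:,0]-x0)*vy/vx); print(nm,len(o),"y at x=0: %.4f  slope %.4f  rms %.4f"%(y0-x0*vy/vx,vy/vx,r.std()))
    # slot ends along x
    xs=np.arange(-.075,.0751,.0005); uv=proj(s,[W([x,y0+(x-x0)*vy/vx,0]) for x in xs]).astype(np.float32)
    I=cv2.remap(g,uv[:,:1],uv[:,1:],cv2.INTER_LINEAR)[:,0]; I2=np.mean([cv2.remap(g,*(lambda a:(a[:,:1],a[:,1:]))(proj(s,[W([x,y0+(x-x0)*vy/vx+k,0]) for x in xs]).astype(np.float32)),cv2.INTER_LINEAR)[:,0] for k in (-.01,.01)],0)
    dk=(I2-I)>6; print("  dark x from",xs[dk].min() if dk.any() else None,xs[dk].max() if dk.any() else None)
for q in (2.2,2.4,2.6): print(q,proj(T,W([0,.058-.113*np.cos(q),.038+.113*np.sin(q)])),"seen 152.6 206.6")
E
python3 slotfit.py
```

```text
T 26 y at x=0: -0.0001  slope 0.0073  rms 0.0006
  dark x from -0.04349999999999997 0.05700000000000012
S 15 y at x=0: 0.0011  slope -0.0246  rms 0.0011
  dark x from -0.06949999999999999 0.04650000000000011
2.2 [[156.2225 208.2983]] seen 152.6 206.6
2.4 [[151.5533 206.0476]] seen 152.6 206.6
2.6 [[148.43   203.3507]] seen 152.6 206.6
```

Run:
```python
from h import *
np.set_printoptions(precision=3,suppress=True)
B=R.from_euler("z",SY); Q=quat(B,[0,-1,0])
P=SC+[0,0,G-.019-OFF]
servo_line(P,Q,max_speed=.15); f0=current_ft_force(); print(f0,current_t())
grip(0,60); print("w",current_grip_width()*94,"F",current_ft_force()-f0,current_t())
servo_line(P+[0,0,.012],max_speed=.08); print(current_ft_force()-f0,current_grip_width()*94,current_t())
```

```text
[ 0.151  0.462 -0.028] 32.6
w 23.3085206194615 F [-0.55  -0.082  0.906] 33.3833
[-0.664 -0.453 -1.803] 23.926340609657213 33.6833
```

Gripped: the width of 24 mm matches the handle. Now I lift, carry it over the block and probe for the slot.

```bash
cat >> h.py <<'E'
def home(up,y=0,x=0): return W(np.array([x,y,G-.019-OFF+up]))
def QS(dyaw=0): return quat(rs()*R.from_euler("z",dyaw),[0,-1,0])
def floc(f0): return rs().inv().apply(current_ft_force()-f0)
E
python3 - <<'E'
from h import *
np.set_printoptions(precision=2,suppress=True)
p=current_ee_pos(); servo_line([p[0],p[1],SC[2]+G-.019-OFF+.17],max_speed=.3)
reach(home(.14),QS()); servo_line(home(.078,.0004),max_speed=.2); hold(.2)
f0=current_ft_force(); np.save("f0.npy",f0); print(f0,current_grip_width()*94,current_t())
for up in np.arange(.076,.060,-.001):
    servo_line(home(up,.0004),max_speed=.03); f=floc(f0)
    print(round(up,4),f,current_torque())
    if abs(f[2])>8: break
print(current_t())
E
```

```text
[-0.3   0.38 -0.72] 23.540815375861474 36.275
0.076 [-0.34  0.3  -1.46] [-0.05  0.53 -0.06]
0.075 [-0.41  0.07 -0.68] [0.01 0.52 0.01]
0.074 [-0.53 -0.37 -0.98] [-0.04  0.6   0.01]
0.073 [ 0.33  0.22 -1.11] [-0.06  0.52 -0.02]
0.072 [-0.37 -0.35 -0.72] [-0.07  0.58  0.02]
0.071 [ 0.17  0.41 -0.87] [-0.01  0.5   0.05]
0.07 [-1.15  0.56 -0.96] [-0.01  0.59  0.04]
0.069 [-0.06  1.4  -0.81] [0.33 0.53 0.26]
0.068 [-0.29  0.82 -1.27] [0.53 0.42 0.39]
0.067 [ 1.09  2.96 -1.3 ] [0.64 0.33 0.51]
0.066 [ 0.56  3.3  -0.58] [0.7  0.36 0.62]
0.065 [ 1.04  3.39 -0.96] [0.84 0.37 0.7 ]
0.064 [-0.34  3.21  0.07] [0.89 0.35 0.72]
0.063 [0.21 4.14 0.58] [0.94 0.39 0.78]
0.062 [0.9  4.92 1.23] [0.98 0.42 0.82]
0.061 [-0.75  4.13  0.57] [0.98 0.43 0.85]
40.275
```

The force along the slot stays near zero below face level with a +y side force, so the blade is in the slot a little off-centre. I ease it in +y and go down.

Run:
```python
from h import *
np.set_printoptions(precision=2,suppress=True)
f0=np.load("f0.npy"); y=.0004; up=.061
def adj():
    global y
    f=floc(f0)
    if abs(f[1])>1.5: y+=np.clip(.0003*f[1],-.001,.001)
    return f
t=current_torque(); 
for i in range(3): adj(); servo_line(home(up,y),max_speed=.03); print(round(y,4),floc(f0),rs().inv().apply(current_torque()))
while up>.012:
    up-=.006; adj(); servo_line(home(up,y),max_speed=.05); f=floc(f0)
    print(round(up,3),round(y,4),f,rs().inv().apply(current_torque()),current_grip_width()*94)
    if f[2]>12: break
print(current_t()); np.save("y.npy",[y,up])
```

```text
0.0014 [ 0.22  0.94 -0.17] [0.31 0.43 0.08]
0.0014 [-0.13  0.15 -1.64] [ 0.01  0.47 -0.01]
0.0014 [-0.13 -0.37 -1.16] [0.03 0.49 0.05]
0.055 0.0014 [-0.54 -1.4  -0.94] [ 0.01  0.52 -0.01] 23.515606132211232
0.049 0.0014 [-0.71 -0.11 -1.23] [-0.03  0.53  0.01] 23.44258212283623
0.043 0.0014 [ 0.2  -0.61 -1.37] [0.04 0.5  0.02] 23.513282176329326
0.037 0.0014 [-0.01 -0.28 -1.17] [-0.02  0.57 -0.03] 23.941465255846758
0.031 0.0014 [-0.23 -0.23 -0.56] [0.02 0.52 0.  ] 23.689195808751418
0.025 0.0014 [ 0.12 -0.79 -0.96] [0.   0.56 0.01] 23.624237988482633
0.019 0.0014 [-0.17 -0.35 -0.9 ] [-0.    0.5   0.13] 23.771979430139385
0.013 0.0014 [-0.28  0.23 -1.42] [ 0.02  0.54 -0.  ] 23.37618201548059
0.007 0.0014 [ 0.18 -0.59  0.16] [0.03 0.49 0.01] 23.627151542850562
43.425
```

Run:
```python
from h import *
np.set_printoptions(precision=2,suppress=True)
f0=np.load("f0.npy"); y,up=np.load("y.npy")
while up>-.009:
    up-=.001; servo_line(home(up,y),max_speed=.05); f=floc(f0); print(round(up,3),f)
    if f[2]>14: break
hold(.2); print(floc(f0),current_t())
```

```text
0.006 [ 0.16 -0.16 -0.47]
0.005 [-0.1  -0.3  -1.46]
0.004 [-0.3  -0.86 -0.39]
0.003 [-0.4   0.42 -0.86]
0.002 [-0.4  -0.2  -1.07]
0.001 [ 0.29 -1.08 -0.76]
0.0 [-0.7  -0.43 -0.45]
-0.001 [-5.13 -1.86 14.83]
[-4.65 -2.66 14.19] 45.625
```

```bash
python3 - <<'E'
from h import *
np.set_printoptions(precision=2,suppress=True)
f0=np.load("f0.npy"); y,up=np.load("y.npy")
servo_line(home(-.002,y),max_speed=.05); hold(.2); print(floc(f0),rs().inv().apply(current_torque()))
grip(.45); hold(.3); print(current_grip_width()*94,floc(f0),current_t())
servo_line(home(.12,y),max_speed=.3)
# stand beside, beyond the raised strap (+y), shut, hasp tool orientation, ready to push it shut
servo_line(tip(.05,.25),quat(rs(),[0,-1,0]),max_speed=.4)
grip(0,20); servo_line(tip(.205,.25),max_speed=.4); print(current_t())
E
sed -i 's/(T,150,120,80,120,5,0,0)/(T,150,120,80,120,5,0,0)/' look2.py; python3 look2.py pics/c7.png
```

```text
[-8.17 -4.01 29.16] [-0.52  2.04 -0.02]
42.05916583956853 [ 0.   -0.96  0.74] 46.8833
49.2333
```

View pics/c7.png

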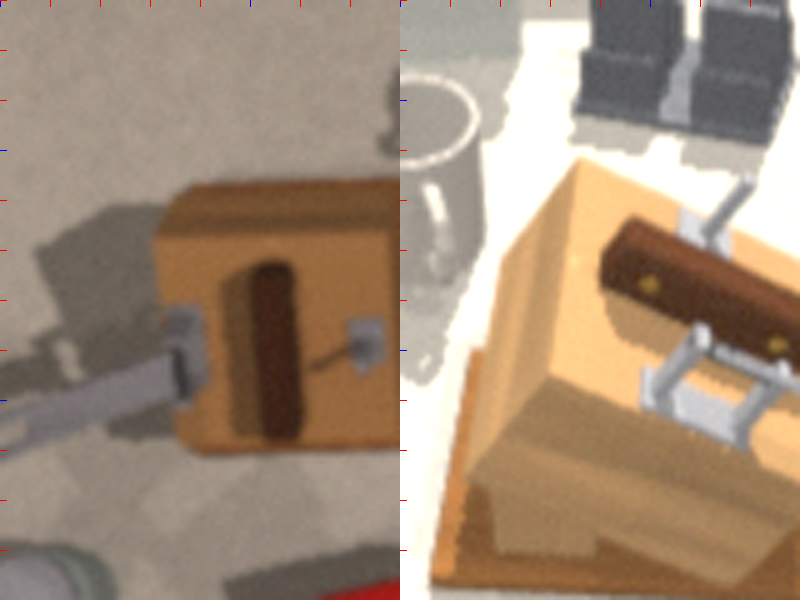

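c7 shows the handle fully seated, centred on the slot and parallel to it; top view spans about (272,262) to (283,438). The hasp is still back. Now I push the hasp over and shut with closed fingers.

Run:
```python
from h import *
np.set_printoptions(precision=2,suppress=True)
servo_line(tip(.205,.2),quat(rs(),[1,0,0]),max_speed=.15); print(current_t())
servo_line(tip(.205,.118),max_speed=.25); hold(.1); f0=current_ft_force()
y0=.205; ye=.0685
for y in (.16,.12,ye): servo_line(tip(y,.118),max_speed=.12); print(y,floc(f0))
for q in (1.4,1.2,1.,.8,.6,.4,.2,.06):
    servo_line(push_tip(q,.08,1),max_speed=.12); print(q,floc(f0))
    if np.linalg.norm(floc(f0))>20: break
else:
    for q in np.arange(.04,-.09,-.015):
        servo_line(push_tip(q,.08,1),max_speed=.05); f=floc(f0); print(round(q,3),f)
        if f[2]>12: break
print(current_t())
```

```text
51.15
0.16 [-0.08  7.12  7.6 ]
0.12 [-0.71  0.78  1.02]
0.0685 [0.5  0.79 0.42]
1.4 [-0.48  0.94  0.38]
1.2 [-1.17  0.91  1.19]
1.0 [-0.47  0.77  1.21]
0.8 [-0.71 -0.04  0.79]
0.6 [-0.51  0.48  0.22]
0.4 [-0.28  0.74  0.64]
0.2 [-0.8   0.43  1.37]
0.06 [-1.2   1.53  0.33]
0.04 [-0.2   1.06  0.03]
0.025 [-0.37  0.93  1.73]
0.01 [-1.55  1.44  4.44]
-0.005 [-5.47  1.01 19.34]
56.5833
```

The hard stop came at the height expected for the strap at 0 rad (the handle is off to the side of the fingers and 8 mm lower). I retreat and check.

```bash
python3 - <<'E'
from h import *
servo_line(tip(-.022,.16),max_speed=.25)
reach(W([0,.22,.22-OFF]),quat(rs(),[1,0,0])); print(current_t(),current_ft_force().round(1))
E
python3 look2.py pics/c8.png
python3 - <<'E'
from h import *
S=np.load("S2.npy",allow_pickle=True).item();T=np.load("T2.npy",allow_pickle=True).item()
for q in (0,.1): 
    P=[W([x,.058-r*np.cos(q),.038+r*np.sin(q)]) for x,r in ((.014,.138),(-.014,.138),(0,.113))]
    print(q,((proj(S,P)-[199.6,179.6])*5+[400,0]).round().tolist(),((proj(T,P)-[149.6,119.6])*5).round().tolist())
E
```

```text
58.2 [-0.7 -0.   0.6]
0 [[720.0, 142.0], [768.0, 165.0], [743.0, 187.0]] [[403.0, 344.0], [406.0, 385.0], [363.0, 366.0]]
0.1 [[735.0, 125.0], [783.0, 148.0], [755.0, 173.0]] [[401.0, 353.0], [403.0, 395.0], [361.0, 374.0]]
```

View pics/c8.png

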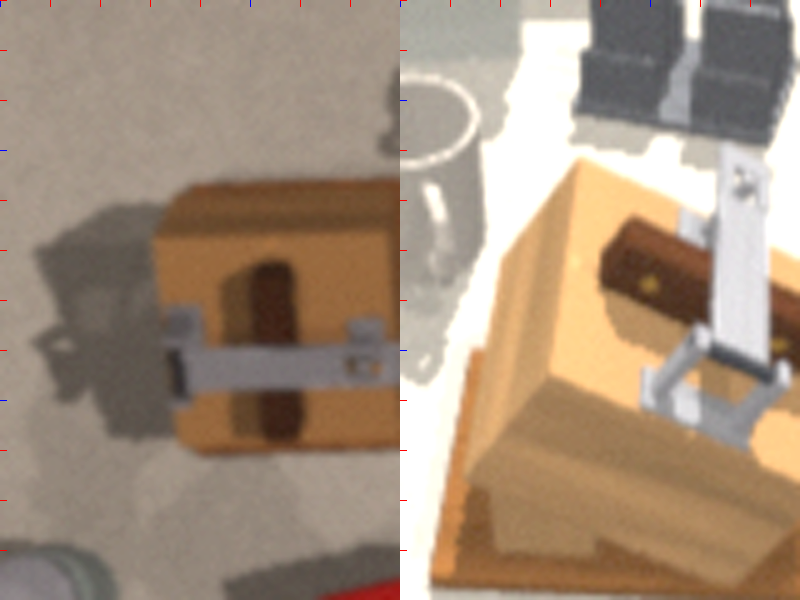

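c8 shows the strap down over the handle. The catch shows in its opening at (743,185), against (743,187) predicted for 0 rad, and the robot is clear.

```bash
python3 -c "
from rig import *
print(sign_off(),current_t())"
```

```text
the job is handed in; nothing more can be done
the job is handed in; nothing more can be done
```

I handed the job in just after 58 s on the clock: the scraper is fully home in the slot, the hasp is down over its catch, the robot is clear and I saw no bystander disturbed; no verdict was returned.

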